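Bed a relay-board carrier in its test fixture and throw the over-centre clamp

ROBOT

A 6-joint arm with a two-finger parallel gripper is mounted at the origin on a cart in front of the work surface, level with it; the furniture and walls round the work are solid. World frame = base frame: x ahead of the robot, y to its left, z up, the work surface at z = 0. Lengths are in mm, angles in rad, forces in N, time in s.
With the tool pointing down it reaches from about 350 to 775 mm from the base axis. Payload 7.3 kg.
Tool frame: the origin (TCP) lies at the very end of the fingers, on their centre line; the grasp point (between the pads) lies 19 mm behind it; z points along the fingers, y is the line along which they close (so a half turn about z gives the same grasp; the last joint's range is limited). The gripper opens to 92 mm and grips with 3 to 60 N. Pads are 19 mm wide; open, the fingers measure 130 mm over their backs; the gripper's body (75 mm by 190 mm) begins 47 mm behind the grasp point.
Start: joints at [1.095, 0.342, 1.524, -0, 1.275, -0.146], TCP at [170.009, 496.731, 226.741] pointing down, gripper open.
Joint ranges: [-2.53, 2.53], [-0.77, 2.02], [0.04, 2.7], [-1, 4.14], [0.28, 2.66], [-3.11, 3.11]. Speed limits (rad/s): [2.57, 2.57, 3.14, 3.14, 3.14, 3.14].

INTERFACE

Orientations are given as [roll, pitch, yaw] about the fixed x, y, z axes, in that order (R = Rz(yaw) Ry(pitch) Rx(roll)).
In Python, from plant import bot gives the robot as it stands.
- The arm moves only by the tool jog_arm, never from a script. Its argument "targets" is a list of rows, each an object with "xyz": the shift along the tool's x, y, z as a fraction of full scale, a list of three; "spin": the turn about the tool's z as a fraction of full scale. In form: [{"xyz": [x, y, z], "spin": spin}, ...]. A call has exactly 10 rows; each row shifts and turns the commanded pose from where the row before left it, along the tool's axes as they then stand; what a row does not reach is not made up. Full scale, the value 1, is 80 mm for a shift and 0.1 rad for a turn. A row lasts 1/8 s, in which the tool goes at most 62.5 mm and 10.7 degrees, less where a joint would pass 70% of its speed; a pose out of reach is approached as far as the arm can. A call with a number of a shift or a turn outside -1 to 1 is refused whole. A call with a gripper value outside its range is refused whole. "gripper" is the opening in per cent of the stroke, from 0 (shut) to 100 (fully open), set as the call begins (left out, the last holds). The fingers move at their own pace and stop on an object; the grip force is fixed at half the most. Time passes only in rows, so rows that do not move let the fingers close, or fill a call up. It gives the time, the measured TCP pose, the force, the opening and the grip force at its end, in the units of the state.
- bot.get_obs(): the state, without advancing time (a new reading comes with each control period).
- bot.capture(name): name is "scene" or "top" or "wrist"; returns the picture (400x640x3 uint8, blue, green, red); there is no depth.
- bot.get_calibration(name): a dict with "vfov" (degrees; the focal length in pixels is half the picture's height over the tangent of half this angle, whatever the lens; pixels are square), "cx", "cy" (the principal point, pixels), "eye" and "rotation" of the camera in the world. Camera axes: x right, y down, z forward; pixel columns grow to the right and rows downward; lengths in mm; the calibration is good to about 2 mm. The wrist camera is an equidistant fisheye: a pixel r from the principal point sees the ray r / f radians off the axis. A picture is of the moment at which its call begins: read the wrist's pose just before it. get_calibration takes no time and is no camera call; for the wrist camera it gives the pose at the moment of the call.
- bot.close_job(): hands the job in; it is judged then, once.
The state is a dict: "time": time; "joint_positions": joint angles; "dq": joint speeds; "tau": joint torques, N m; "tool_pos": TCP position; "tcp_rot": TCP orientation; "contact_force": force on the tool from outside, world axes, zero at the start; "moment": the same for the moment, N m; "grip_width": finger opening in mm; "finger_force": force on a finger pad.
Only numpy, scipy, OpenCV 4.12 (cv2) and the standard library are available. Lean on these libraries where they do the work, as an engineer would, in place of code of your own. Each camera call takes 0.05 s, during which the arm holds its last target. There are 200 camera calls.

TASK

Load the relay board for testing: slide its grey carrier along the track until it meets the stop block, and bed it in there with a steady push of about 8 N for half a second. Then push the clamp lever over its centre until the nose sits down in the carrier's slot, finish with a steady push of about 10 N on its black knob for half a second, and let go. Nowhere push harder than 15 N, and leave the things lying round the fixture alone.

Things in the scene. Friction and masses are not known exactly. Their poses are not given: they have to be found in the camera images.
- fixture: Test fixture, fixed to the table: aluminium plate 200 x 135 x 12 mm with two steel rails along x (at y = +-30.5 mm, 8 mm wide, tops 26 mm above the table) that guide the carrier. Origin: table level, midway between the rails; x along the track to the stop block (roughly the robot's right), y towards the lever (away from the robot), z up. The plate spans x -105..95, y -45..90 mm.
- track_end (a point): Point on the plate's top at fixture x = 60, y = 0, z = 12 mm. Here stands a steel stop block (50 mm wide, top 48 mm above the table) on which the carrier's front face is to bear. The block is adjustable: its near face stands anywhere from 6 mm before to 6 mm beyond this point, and that setting is not measured.
- carrier_rear (a point): Centre of the upright rear face (at the robot's left, 50 mm wide, z = 12..42 mm, this point 27 mm above the table) of the loose grey carrier with a relay board. x points along the track, z up. Carrier 100 mm long (front face 100 mm ahead of this point), 50 wide, 0.2 to 0.35 kg, 1.5 mm play to each rail; slides with 1 to 3 N. It starts 8 to 32 mm short of the stop block.
- carrier_slot (a point): Centre of the floor of the slot across the carrier, 69 mm ahead of carrier_rear, 20 mm above the table; the slot is 24 mm long along the track and open to both sides. The lever's nose (9 mm along the track) goes down into it when the carrier is home; else the nose lands on the carrier's front wall and the lever cannot shut.
- clamp_lever (a joint): Angle of the over-centre clamp lever, rad: 0 = open (handle leans 0.3 rad outwards, away from the robot, arm raised), 1.02 = shut (handle leans 0.7 rad inwards, towards the robot, arm level, nose on the slot's floor), limit 1.05. A spring holds it at either end and turns over at 0.5: about 3 to 6 N at the knob to start it, falling to nothing at 0.5; then it snaps shut by itself.
- lever_hinge (a point): Point on the lever's hinge axis, which runs along the fixture's x: fixture x = 29, y = 62, z = 46 mm. The steel bracket round it is 46 x 34 mm and reaches up to z = 47 mm.
- lever_knob (a point): Centre of the black ball knob (20 mm diameter) at the end of the handle (10 mm round bar), 75 mm from the hinge axis. Open: fixture x = 29, y = 84, z = 118 mm; upright z = 121 mm; shut: y = 14, z = 103 mm. Push it from the far side towards the robot (fixture -y).
- glue_bottle: Bystander: small red bottle with white nozzle, 36 mm diameter, 92 mm high, standing to the robot's right of the fixture; origin under its centre.
- masking_tape: Bystander: roll of beige tape, 85 x 94 x 48 mm, lying to the robot's left of the fixture; origin under its centre.
- lamp_holder: Bystander: white lamp holder with bulb and short lead, 35 x 150 x 33 mm, lying along the fixture's near side; origin under its centre.
There are look-alikes about, which are no part of the job. There is more than one size of the fixture; the one meant has the size given above.

How it is judged:
By the outcome, as a careful person would: the job done as asked, in the order asked, and still so for the second after the job is handed in, with the robot touching nothing.
It also fails if it takes over 66 s, if anything falls off the work surface, if the arm or the gripper's body presses on something with over 40 N, if the wrist force passes 120 N, or if a joint passes its speed limit or range.

## Working session

There is one attempt and no reset: what is moved stays moved. The work goes in short steps, Python scripts to look and compute and a tool call to move; the robot and the scene stay as the last step left them, time stands still between calls to the robot, and variables do not carry over. Pictures are saved under pics/ and viewed, at most 10 in all, crops included, and the job is handed in when it is done.

Besides the shell and the picture viewer there is one more tool, called after "Emit:" by a JSON object that holds its "op" and its "data", one argument or row to a line. jog_arm: Moves the arm, as the interface text tells. Shift numbers are shares of 80 mm and turn numbers shares of 0.1 rad, none past 1 either way. Its arguments: {"type":"object","properties":{"targets":{"type":"array","items":{"type":"object","properties":{"xyz":{"type":"array","items":{"type":"number"}},"spin":{"type":"number"}}}},"gripper":{"type":"number"}},"required":["targets"]}

```bash
mkdir -p pics; ls; python3 - <<'E'
from plant import bot
import cv2
o=bot.get_obs(); print(o)
for n in("scene","top"):
    cv2.imwrite(f"pics/{n}0.png",bot.capture(n)); print(n,bot.get_calibration(n))
E
```

```text
pics
{'time': 0.0, 'joint_positions': array([ 1.09501846e+00,  3.42707671e-01,  1.52502075e+00, -1.51654856e-05,
        1.27538145e+00, -1.45978565e-01]), 'dq': array([-7.92611597e-04, -5.32797181e-04,  1.31222229e-04,  4.00398040e-06,
       -6.95558029e-05, -2.35415116e-04]), 'tau': array([-1.24838614e-03, -4.31241775e+01, -2.44222248e+01,  7.15914136e-02,
        5.58489596e-02, -1.00521468e-04]), 'tool_pos': array([169.80829142, 496.3521552 , 226.05146676]), 'tcp_rot': array([-3.14008947e+00, -2.06347483e-04,  2.81179762e+00]), 'contact_force': array([ 0.61121279, -0.99334051, -0.64566829]), 'moment': array([ 0.04139716,  0.01788039, -0.00191615]), 'finger_force': 0.0, 'grip_width': 92.1664260795067}
scene {'vfov': 51.67446472124099, 'cx': 318.7595068854888, 'cy': 207.85754383139746, 'eye': array([ -71.71670251, -697.04970356,  805.73073623]), 'rotation': array([-2.2483181 , -0.01421828, -0.69809156])}
top {'vfov': 48.392509370788154, 'cx': 322.95795678153416, 'cy': 193.0753777542176, 'eye': array([ 376.47723293,   -6.93785156, 1352.20951922]), 'rotation': array([-3.04683014, -0.01716211, -1.55551154])}
```

View pics/scene0.png

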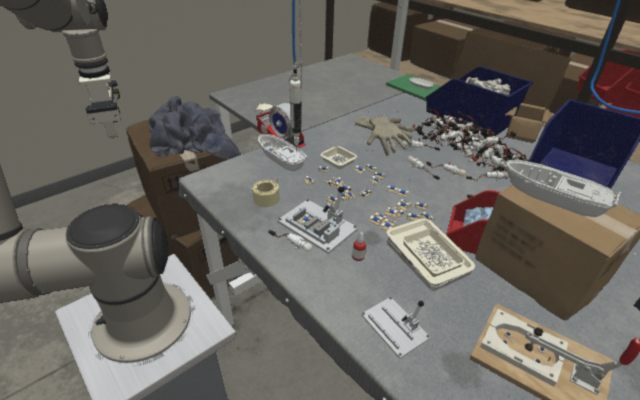

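View pics/top0.png

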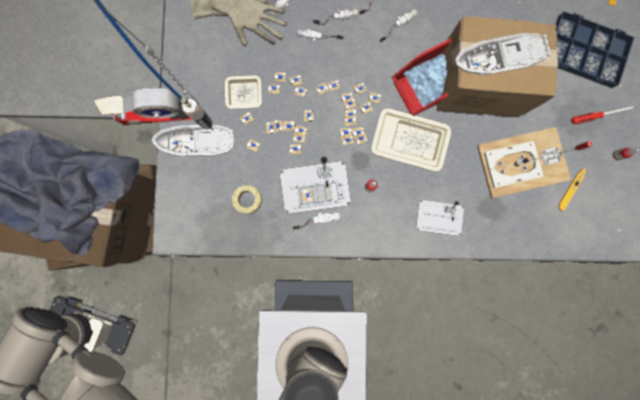

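The candidates are the fixture at top (315,188), which holds a carrier and has tape, bottle and lamp holder around it. There is also a smaller, empty fixture at (440,217) and a wooden clamp board at (523,160). I choose the first and will check it in one close crop.

```bash
cat > h.py <<'E'
import numpy as np, cv2
from scipy.spatial.transform import Rotation as R
from plant import bot
def K(name):
    c=bot.get_calibration(name); f=200/np.tan(np.radians(c['vfov'])/2)
    return c,f,R.from_euler('xyz',c['rotation']).as_matrix()
def ray(name,u,v,cal=None):
    c,f,M=cal or K(name); a=np.array([u-c['cx'],v-c['cy']])
    if name=='wrist':
        r=np.hypot(*a); th=r/f; d=np.r_[np.sin(th)*a/max(r,1e-9),np.cos(th)]
    else: d=np.r_[a/f,1]
    return c['eye'],M@d
def atz(name,u,v,z,cal=None):
    e,d=ray(name,u,v,cal); return e+d*(z-e[2])/d[2]
def proj(name,p,cal=None):
    c,f,M=cal or K(name); q=M.T@(np.asarray(p,float)-c['eye'])
    if name=='wrist':
        r=np.hypot(q[0],q[1]); return np.array([c['cx'],c['cy']])+f*np.arctan2(r,q[2])*q[:2]/r
    return np.array([c['cx'],c['cy']])+f*q[:2]/q[2]
E
python3 - <<'E'
from h import *
im=cv2.imread('pics/top0.png')
cv2.imwrite('pics/topc.png',cv2.resize(im[150:240,270:390],None,fx=6.5,fy=6.5,interpolation=cv2.INTER_CUBIC))
for uv in [(280,168),(347,163),(350,207),(284,212)]: print(atz('top',*uv,12).round())
E
```

```text
[578. 104.  12.]
[ 598. -100.   12.]
[ 463. -110.   12.]
[445.  88.  12.]
```

View pics/topc.png

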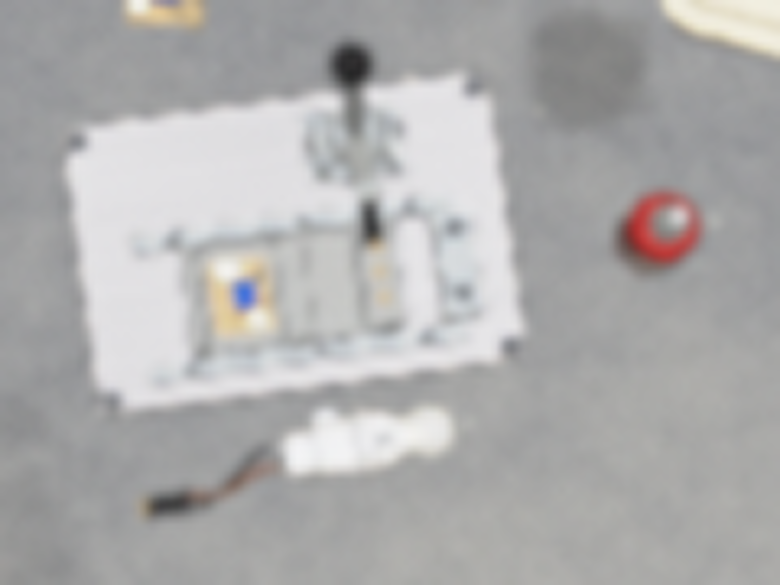

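```bash
cat >> h.py <<'E'
def fit(F,W):
    F=np.array(F,float);W=np.array(W)[:,:2];cf,cw=F.mean(0),W.mean(0)
    a=(F-cf)@np.array([1,1j]);b=(W-cw)@np.array([1,1j]);z=np.vdot(a,b);th=np.angle(z);s=abs(z)/np.vdot(a,a).real
    c,sn=np.cos(th),np.sin(th);M=np.array([[c,-sn],[sn,c]]);return th,s,cw-M@cf,M
E
python3 - <<'E'
from h import *
C=[(70,135),(487,75),(525,355),(100,408)]
F=[(-105,90),(95,90),(95,-45),(-105,-45)]
k=K('top'); px=lambda u,v:(270+(u+.5)/6.5-.5,150+(v+.5)/6.5-.5)
W=[atz('top',*px(*c),12,k) for c in C]
th,s,t,M=fit(F,W); print(th,s,t); 
for f,w in zip(F,W): print((M@f+t-w[:2]).round(1))
inv=lambda w:(M.T@(w[:2]-t)).round(1)
print('knob',inv(atz('top',*px(351,64),118,k)),'rear',inv(atz('top',*px(187,300),42,k)),'front',inv(atz('top',*px(406,280),42,k)),'stop',inv(atz('top',*px(438,270),48,k)))
print('bottle',inv(atz('top',*px(670,220),80,k)))
M3=lambda x,y:(M@[x,y]+t).round(1)
print(M3(-80,0),M3(-40,0),M3(29,110))
o=bot.get_obs();print(o['tcp_rot'], 'tool axes',R.from_euler('xyz',o['tcp_rot']).as_matrix().round(3))
E
```

```text
-1.4233409870480696 0.9823124092273628 [501.08624544 -12.15279981]
[3.4 2.5]
[ 0.9 -0.7]
[-1.4 -1.5]
[-2.9 -0.3]
knob [27.2 84.8] rear [-57.9  -0.3] front [42.  -4.2] stop [56.7 -2.2]
bottle [159.9   3.6]
[489.3  67. ] [495.2  27.4] [614.2 -24.7]
[-3.14028648e+00 -1.78008415e-04  2.81184100e+00] tool axes [[-0.946  0.324 -0.001]
 [ 0.324  0.946 -0.001]
 [ 0.    -0.001 -1.   ]]
```

Emit:
{"op": "jog_arm", "data": {
  "targets": [
    {"xyz":[-0.546,-0.367,0],"spin":1},
    {"xyz":[-0.58,-0.31,0],"spin":1},
    {"xyz":[-0.608,-0.251,0],"spin":1},
    {"xyz":[-0.63,-0.189,0],"spin":1},
    {"xyz":[-0.645,-0.125,0],"spin":1},
    {"xyz":[-0.655,-0.06,0],"spin":1},
    {"xyz":[-0.657,0.005,0],"spin":1},
    {"xyz":[-0.654,0.071,0],"spin":1},
    {"xyz":[-0.643,0.136,0],"spin":1},
    {"xyz":[-0.627,0.199,0],"spin":1}
  ],
  "gripper": 0
}}

```text
time: 1.35
tool_pos: [488.7, 76.2, 226.5]
tcp_rot: [-3.141, -0.0, 1.808]
contact_force: [-0.0, 0.0, -0.4]
grip_width: 0.9
finger_force: 0.0
```

```bash
python3 - <<'E'
from h import *
import pickle
k=K('wrist'); pickle.dump(k,open('k1.pkl','wb')); im=bot.capture('wrist'); cv2.imwrite('pics/w1.png',im); print(k[0],k[1])
E
```

```text
{'vfov': 65.70646984690485, 'cx': 324.63323739542545, 'cy': 189.69299186601327, 'eye': array([468.09690187, 158.80964175, 385.76575789]), 'rotation': array([ 2.82515621e+00, -5.68406202e-04,  2.36119589e-01])} 309.70691628693146
```

View pics/w1.png

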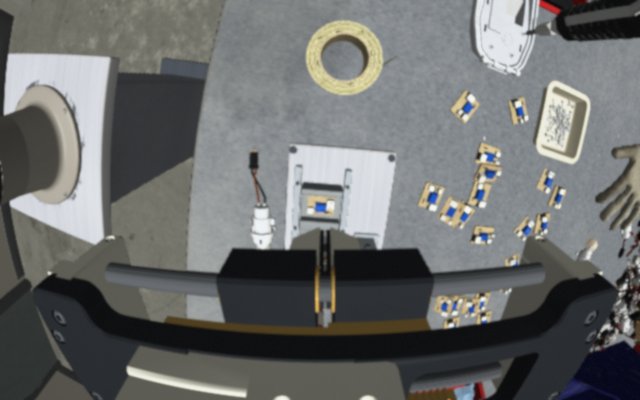

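```bash
python3 - <<'E'
from h import *
im=cv2.imread('pics/w1.png')
cv2.imwrite('pics/w1c.png',cv2.resize(im[135:255,270:410],None,fx=5,fy=5,interpolation=cv2.INTER_CUBIC))
E
```

```text
(no output)
```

View pics/w1c.png

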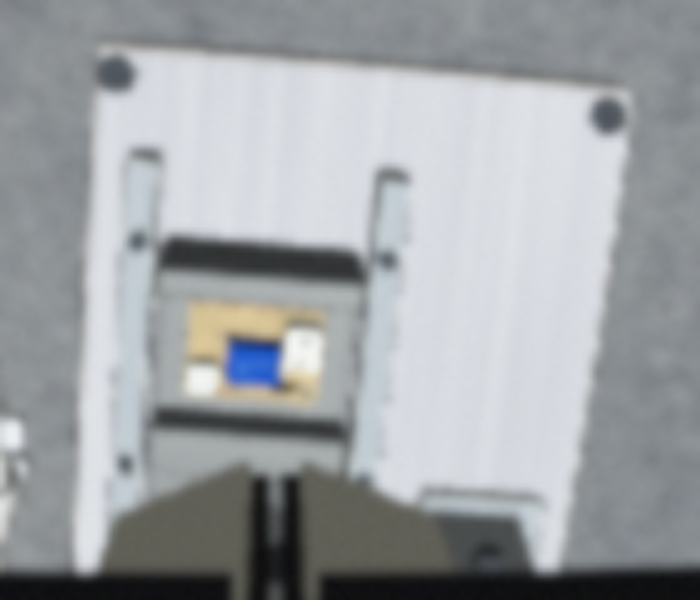

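```bash
python3 - <<'E'
from h import *
import pickle
from scipy.optimize import least_squares
k=pickle.load(open('k1.pkl','rb')); px=lambda u,v:(270+(u+.5)/5-.5,135+(v+.5)/5-.5)
A=lambda u,v,z:atz('wrist',*px(u,v),z,k)[:2]
P={n:A(*c) for n,c in dict(TL=(98,48,12),TR=(630,92,12),Lm=(88,300,12),Lb=(80,545,12),Rm=(597,320,12),Rb=(563,550,12)).items()}
r0=[A(131,150,26),A(376,172,26)];
def res(p):
    th,tx,ty=p;c,s=np.cos(th),np.sin(th);M=np.array([[c,-s],[s,c]])
    q={n:M.T@(w-[tx,ty]) for n,w in P.items()}
    return np.r_[q['TL']-[-105,-45],q['TR']-[-105,90],q['Lm'][1]+45,q['Lb'][1]+45,q['Rm'][1]-90,q['Rb'][1]-90]
s=least_squares(res,[-1.423,501,-12]);print(s.x,s.fun.round(1))
th,tx,ty=s.x;c,sn=np.cos(th),np.sin(th);M=np.array([[c,-sn],[sn,c]])
inv=lambda w:(M.T@(w-[tx,ty])).round(1)
print('rear top',inv(A(160,268,42)),inv(A(365,280,42)),'rear bot',inv(A(172,240,12)),inv(A(355,252,12)),'rail ends',[inv(r) for r in r0])
print('TCP',inv(bot.get_obs()['tool_pos'][:2]), 'slot front edge?')
E
```

```text
[ -1.40872926 501.20685441 -10.13047465] [-0.3  1.2  0.3 -1.3  1.5  1.3 -1.7 -1. ]
rear top [-59.7 -23.9] [-60.3  24.2] rear bot [-57.5 -22.8] [-57.8  23.5] rail ends [array([-83.6, -33.2]), array([-82.4,  25.7])]
TCP [-82.    4.5] slot front edge?
```

Emit:
{"op": "jog_arm", "data": {
  "targets": [
    {"xyz":[0,0,0.1],"spin":0.77},
    {"xyz":[0,-0.055,0.3],"spin":0},
    {"xyz":[0,0,0.4],"spin":0},
    {"xyz":[0,0,0.4],"spin":0},
    {"xyz":[0,0,0.4],"spin":0},
    {"xyz":[0,0,0.4],"spin":0},
    {"xyz":[0,0,0.3],"spin":0},
    {"xyz":[0,0,0.15],"spin":0},
    {"xyz":[0,0,0.08],"spin":0},
    {"xyz":[0,0,0],"spin":0}
  ]
}}

```text
time: 2.65
tool_pos: [483.9, 77.1, 24.5]
tcp_rot: [3.141, -0.0, 1.735]
contact_force: [0.5, -0.0, -0.0]
grip_width: 0.2
finger_force: 0.0
```

```bash
python3 - <<'E'
from h import *
th=-1.41;c,sn=np.cos(th),np.sin(th);M=np.array([[c,-sn],[sn,c]])
o=bot.get_obs();print(o['time'],o['tool_pos'],o['tcp_rot'],M.T@(o['tool_pos'][:2]-[501.2,-10.4]))
k=K('wrist');cv2.imwrite('pics/w2.png',bot.capture('wrist')); o=bot.get_obs();print(o['time'],o['tool_pos'],np.abs(o['dq']).max(),k[0]['eye'])
E
```

```text
2.65 [483.9092177   77.08032934  24.49590311] [ 3.14131415e+00 -2.13281070e-05  1.73492394e+00] [-89.12017072  -3.06175505]
2.7 [484.1359005   77.06938031  24.82333186] 0.009054929718533954 [469.23884342 160.97879806 183.75548089]
```

View pics/w2.png

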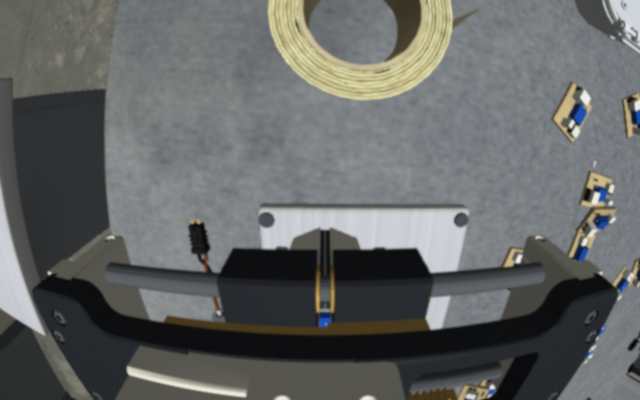

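```bash
python3 - <<'E'
from h import *
k=K('wrist'); o=bot.get_obs()
a,b=atz('wrist',261,205.5,12,k),atz('wrist',467,205.5,12,k); print(a,b,np.linalg.norm(a-b))
ey=(b-a)[:2]/np.linalg.norm((b-a)[:2]); ex=np.array([ey[1],-ey[0]]); print('th',np.arctan2(ex[1],ex[0]))
m=(a+(b-a)/3)[:2]; org=m+105*ex; print('origin',org); d=o['tool_pos'][:2]-org; print('tcp fix',d@ex,d@ey)
E
```

```text
[442.55714711  89.24725937  12.        ] [570.8495249  109.57213134  12.        ] 129.8923963094427
th -1.413675971318944
origin [501.7511151   -7.68439009]
tcp fix -86.46610603664767 -4.136410209899781
```

Emit:
{"op": "jog_arm", "data": {
  "targets": [
    {"xyz":[-0.03,0.044,0],"spin":0},
    {"xyz":[-0.03,0,0],"spin":0},
    {"xyz":[-0.03,0,0],"spin":0},
    {"xyz":[-0.03,0,0],"spin":0},
    {"xyz":[-0.03,0,0],"spin":0},
    {"xyz":[-0.025,0,0],"spin":0},
    {"xyz":[-0.025,0,0],"spin":0},
    {"xyz":[-0.025,0,0],"spin":0},
    {"xyz":[-0.025,0,0],"spin":0},
    {"xyz":[-0.02,0,0],"spin":0}
  ]
}}

```text
time: 3.95
tool_pos: [490.6, 56.4, 24.3]
tcp_rot: [-3.141, -0.0, 1.735]
contact_force: [-0.4, 1.7, 0.9]
grip_width: 0.6
finger_force: 1.2
```

Emit:
{"op": "jog_arm", "data": {
  "targets": [
    {"xyz":[-0.0125,0,0],"spin":0},
    {"xyz":[-0.0125,0,0],"spin":0},
    {"xyz":[-0.0125,0,0],"spin":0},
    {"xyz":[-0.0125,0,0],"spin":0},
    {"xyz":[-0.0125,0,0],"spin":0},
    {"xyz":[-0.0075,0,0],"spin":0},
    {"xyz":[-0.0075,0,0],"spin":0},
    {"xyz":[-0.0075,0,0],"spin":0},
    {"xyz":[-0.0075,0,0],"spin":0},
    {"xyz":[0,0,0],"spin":0}
  ]
}}

```text
time: 5.2
tool_pos: [492.0, 48.9, 24.3]
tcp_rot: [3.142, 0.0, 1.735]
contact_force: [0.1, 0.7, -0.4]
grip_width: 0.2
finger_force: 0.6
```

Emit:
{"op": "jog_arm", "data": {
  "targets": [
    {"xyz":[-0.005,0,0],"spin":0},
    {"xyz":[-0.005,0,0],"spin":0},
    {"xyz":[-0.005,0,0],"spin":0},
    {"xyz":[-0.005,0,0],"spin":0},
    {"xyz":[-0.005,0,0],"spin":0},
    {"xyz":[-0.005,0,0],"spin":0},
    {"xyz":[-0.005,0,0],"spin":0},
    {"xyz":[-0.005,0,0],"spin":0},
    {"xyz":[0,0,0],"spin":0},
    {"xyz":[0,0,0],"spin":0}
  ]
}}

```text
time: 6.45
tool_pos: [492.5, 45.8, 24.3]
tcp_rot: [3.142, 0.0, 1.735]
contact_force: [-0.0, 0.6, -1.4]
grip_width: 0.4
finger_force: 0.5
```

Emit:
{"op": "jog_arm", "data": {
  "targets": [
    {"xyz":[-0.004,0,0],"spin":0},
    {"xyz":[-0.004,0,0],"spin":0},
    {"xyz":[-0.004,0,0],"spin":0},
    {"xyz":[-0.004,0,0],"spin":0},
    {"xyz":[-0.004,0,0],"spin":0},
    {"xyz":[0,0,0],"spin":0},
    {"xyz":[0,0,0],"spin":0},
    {"xyz":[0,0,0],"spin":0},
    {"xyz":[0,0,0],"spin":0},
    {"xyz":[0,0,0],"spin":0}
  ]
}}

```text
time: 7.7
tool_pos: [492.8, 44.2, 24.3]
tcp_rot: [3.142, -0.0, 1.735]
contact_force: [-0.4, 0.7, -0.9]
grip_width: 0.6
finger_force: 0.3
```

Emit:
{"op": "jog_arm", "data": {
  "targets": [
    {"xyz":[-0.005,0,0],"spin":0},
    {"xyz":[-0.005,0,0],"spin":0},
    {"xyz":[-0.005,0,0],"spin":0},
    {"xyz":[-0.005,0,0],"spin":0},
    {"xyz":[-0.005,0,0],"spin":0},
    {"xyz":[0,0,0],"spin":0},
    {"xyz":[0,0,0],"spin":0},
    {"xyz":[0,0,0],"spin":0},
    {"xyz":[0,0,0],"spin":0},
    {"xyz":[0,0,0],"spin":0}
  ]
}}

```text
time: 8.95
tool_pos: [493.0, 43.0, 24.3]
tcp_rot: [3.141, -0.001, 1.735]
contact_force: [-0.2, 7.6, -0.6]
grip_width: 0.5
finger_force: 3.3
```

```bash
python3 - <<'E'
from h import *
im=bot.capture('top');cv2.imwrite('pics/top2.png',cv2.resize(im[160:220,275:355],None,fx=9,fy=9,interpolation=cv2.INTER_CUBIC)); print(bot.get_obs()['contact_force'])
E
```

```text
[0.12637187 6.2329746  1.12116252]
```

View pics/top2.png

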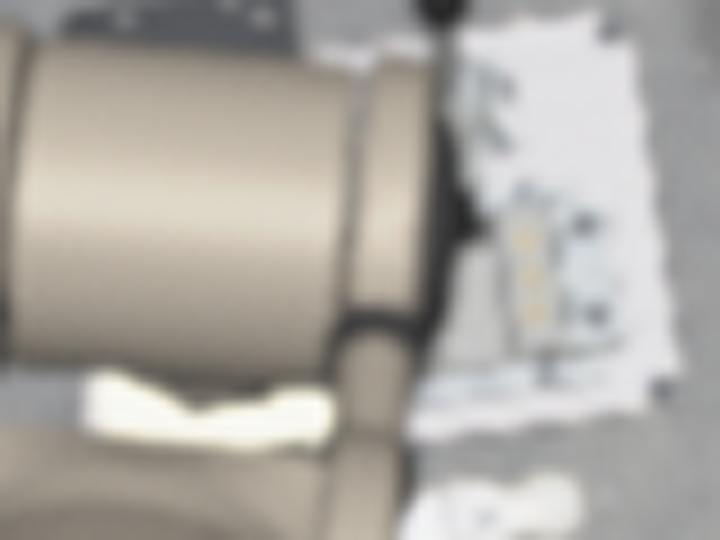

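The crop shows the carrier's front at the stop block (about (550,285)), and the force is about 7 N. I'll raise it to about 8 N and hold.

Emit:
{"op": "jog_arm", "data": {
  "targets": [
    {"xyz":[-0.0015,0,0],"spin":0},
    {"xyz":[0,0,0],"spin":0},
    {"xyz":[0,0,0],"spin":0},
    {"xyz":[0,0,0],"spin":0},
    {"xyz":[0,0,0],"spin":0},
    {"xyz":[0,0,0],"spin":0},
    {"xyz":[0,0,0],"spin":0},
    {"xyz":[0,0,0],"spin":0},
    {"xyz":[0,0,0],"spin":0},
    {"xyz":[0,0,0],"spin":0}
  ]
}}

```text
time: 10.25
tool_pos: [493.0, 43.0, 24.4]
tcp_rot: [3.141, -0.001, 1.735]
contact_force: [-0.1, 7.3, 0.2]
grip_width: 0.2
finger_force: 3.6
```

Emit:
{"op": "jog_arm", "data": {
  "targets": [
    {"xyz":[-0.001,0,0],"spin":0},
    {"xyz":[0,0,0],"spin":0},
    {"xyz":[0,0,0],"spin":0},
    {"xyz":[0,0,0],"spin":0},
    {"xyz":[0,0,0],"spin":0},
    {"xyz":[0,0,0],"spin":0},
    {"xyz":[0,0,0],"spin":0},
    {"xyz":[0,0,0],"spin":0},
    {"xyz":[0,0,0],"spin":0},
    {"xyz":[0,0,0],"spin":0}
  ]
}}

```text
time: 11.5
tool_pos: [493.0, 43.0, 24.3]
tcp_rot: [3.141, -0.001, 1.735]
contact_force: [-0.5, 7.9, 0.4]
grip_width: 0.2
finger_force: 3.8
```

Emit:
{"op": "jog_arm", "data": {
  "targets": [
    {"xyz":[0.05,0,0],"spin":0},
    {"xyz":[0.1,0,0],"spin":0},
    {"xyz":[0,0,-0.45],"spin":0},
    {"xyz":[0,0,-0.45],"spin":1},
    {"xyz":[0,0,-0.45],"spin":1},
    {"xyz":[0,0,-0.45],"spin":1},
    {"xyz":[0,0,-0.45],"spin":1},
    {"xyz":[0,0,0],"spin":1},
    {"xyz":[0,0,0],"spin":1},
    {"xyz":[0,0,0],"spin":1}
  ]
}}

```text
time: 12.75
tool_pos: [491.0, 54.0, 204.5]
tcp_rot: [3.141, 0.0, 1.032]
contact_force: [-0.6, 0.1, -0.1]
grip_width: 0.3
finger_force: 0.0
```

Emit:
{"op": "jog_arm", "data": {
  "targets": [
    {"xyz":[0.009,0.2135,0],"spin":1},
    {"xyz":[0.03,0.212,0],"spin":1},
    {"xyz":[0.051,0.2075,0],"spin":1},
    {"xyz":[0.071,0.2014,0],"spin":1},
    {"xyz":[0.091,0.193,0],"spin":1},
    {"xyz":[0.11,0.183,0],"spin":1},
    {"xyz":[0.128,0.171,0],"spin":1},
    {"xyz":[0.144,0.158,0],"spin":1},
    {"xyz":[0.159,0.1425,0],"spin":0.76},
    {"xyz":[0,0,0],"spin":0}
  ]
}}

```text
time: 14.0
tool_pos: [626.8, -19.5, 203.7]
tcp_rot: [3.141, 0.0, 0.159]
contact_force: [-0.7, -0.4, -0.7]
grip_width: 0.3
finger_force: 0.0
```

```bash
python3 - <<'E'
from h import *
o=bot.get_obs();print(o['time'],o['tool_pos'],o['tcp_rot'],o['contact_force'],o['joint_positions'])
t=bot.capture('top');s=bot.capture('scene')
f=lambda im,y,x,h,w:cv2.resize(im[y:y+h,x:x+w],(400,400),interpolation=cv2.INTER_CUBIC)
cv2.imwrite('pics/m3.png',np.hstack([f(t,145,275,80,80),f(s,170,270,100,100)]))
E
```

```text
14.0 [626.77363327 -19.51442859 203.74801028] [3.14149019e+00 4.48908397e-04 1.58795399e-01] [-0.65573443 -0.39574655 -0.69596428] [-1.53142928e-01  5.48583398e-01  1.25549499e+00 -2.41821072e-04
  1.33791006e+00  1.25891383e+00]
```

View pics/m3.png

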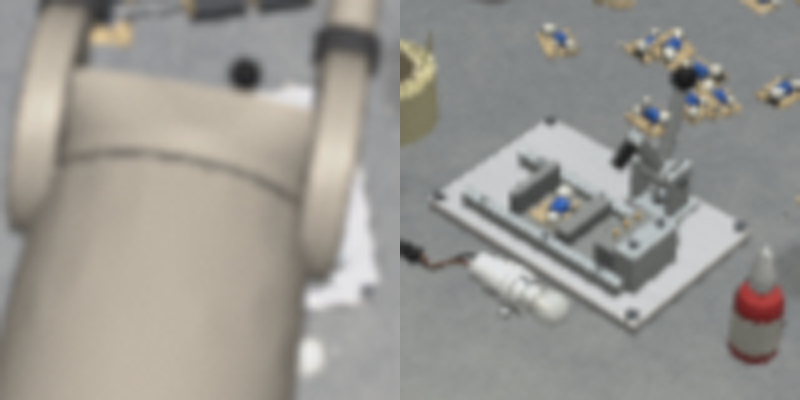

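```bash
python3 - <<'E'
from h import *
print(atz('top',323.6,159.3,118),atz('scene',340.3,189,118))
E
```

```text
[589.33665653 -26.6723977  118.        ] [586.9941741  -21.68745527 118.        ]
```

Emit:
{"op": "jog_arm", "data": {
  "targets": [
    {"xyz":[0,0,0.3],"spin":0},
    {"xyz":[0,0,0.4],"spin":0},
    {"xyz":[0,0,0.35],"spin":0},
    {"xyz":[0,0,0.185],"spin":0},
    {"xyz":[-0.04,0,0],"spin":0},
    {"xyz":[-0.04,0,0],"spin":0},
    {"xyz":[-0.04,0,0],"spin":0},
    {"xyz":[-0.04,0,0],"spin":0},
    {"xyz":[-0.02,0,0],"spin":0},
    {"xyz":[0,0,0],"spin":0}
  ]
}}

```text
time: 15.35
tool_pos: [612.2, -21.5, 105.7]
tcp_rot: [-3.142, -0.0, 0.159]
contact_force: [0.5, 0.4, 0.2]
grip_width: 0.2
finger_force: 0.0
```

Emit:
{"op": "jog_arm", "data": {
  "targets": [
    {"xyz":[-0.008,0,0],"spin":0},
    {"xyz":[-0.008,0,0],"spin":0},
    {"xyz":[-0.008,0,0],"spin":0},
    {"xyz":[-0.008,0,0],"spin":0},
    {"xyz":[-0.008,0,0],"spin":0},
    {"xyz":[-0.008,0,0],"spin":0},
    {"xyz":[-0.008,0,0],"spin":0},
    {"xyz":[-0.008,0,0],"spin":0},
    {"xyz":[-0.008,0,0],"spin":0},
    {"xyz":[-0.008,0,0],"spin":0}
  ]
}}

```text
time: 16.6
tool_pos: [606.6, -22.5, 106.1]
tcp_rot: [3.141, -0.002, 0.159]
contact_force: [3.4, 0.6, 2.5]
grip_width: 0.7
finger_force: 2.0
```

Emit:
{"op": "jog_arm", "data": {
  "targets": [
    {"xyz":[-0.008,0,0],"spin":0},
    {"xyz":[-0.008,0,0],"spin":0},
    {"xyz":[-0.008,0,0],"spin":0},
    {"xyz":[-0.008,0,0],"spin":0},
    {"xyz":[-0.008,0,0],"spin":0},
    {"xyz":[-0.008,0,0],"spin":0},
    {"xyz":[-0.008,0,0],"spin":0},
    {"xyz":[-0.008,0,0],"spin":0},
    {"xyz":[-0.008,0,0],"spin":0},
    {"xyz":[-0.008,0,0],"spin":0}
  ]
}}

```text
time: 17.85
tool_pos: [599.5, -23.5, 105.5]
tcp_rot: [-3.141, 0.0, 0.159]
contact_force: [2.6, 1.9, 2.6]
grip_width: 0.4
finger_force: 1.6
```

Emit:
{"op": "jog_arm", "data": {
  "targets": [
    {"xyz":[-0.02,0,0],"spin":0},
    {"xyz":[-0.025,0,0],"spin":0},
    {"xyz":[-0.025,0,0],"spin":0},
    {"xyz":[-0.025,0,0],"spin":0},
    {"xyz":[-0.025,0,0],"spin":0},
    {"xyz":[-0.025,0,0],"spin":0},
    {"xyz":[-0.025,0,0],"spin":0},
    {"xyz":[-0.025,0,0],"spin":0},
    {"xyz":[-0.025,0,0],"spin":0},
    {"xyz":[-0.025,0,0],"spin":0}
  ]
}}

```text
time: 19.1
tool_pos: [579.9, -26.6, 105.4]
tcp_rot: [-3.141, 0.0, 0.159]
contact_force: [1.0, 1.0, -0.2]
grip_width: 0.2
finger_force: 0.4
```

Emit:
{"op": "jog_arm", "data": {
  "targets": [
    {"xyz":[-0.02,0,0],"spin":0},
    {"xyz":[-0.02,0,0],"spin":0},
    {"xyz":[-0.02,0,0],"spin":0},
    {"xyz":[-0.02,0,0],"spin":0},
    {"xyz":[-0.02,0,0],"spin":0},
    {"xyz":[-0.02,0,0],"spin":0},
    {"xyz":[-0.02,0,0],"spin":0},
    {"xyz":[-0.02,0,0],"spin":0},
    {"xyz":[0,0,0],"spin":0},
    {"xyz":[0,0,0],"spin":0}
  ]
}}

```text
time: 20.35
tool_pos: [567.7, -28.6, 105.5]
tcp_rot: [-3.142, -0.0, 0.159]
contact_force: [0.4, -0.1, -0.1]
grip_width: 0.5
finger_force: 0.0
```

Emit:
{"op": "jog_arm", "data": {
  "targets": [
    {"xyz":[-0.035,0,0.015],"spin":0},
    {"xyz":[-0.035,0,0],"spin":0},
    {"xyz":[-0.035,0,0],"spin":0},
    {"xyz":[-0.035,0,0],"spin":0},
    {"xyz":[-0.035,0,0],"spin":0},
    {"xyz":[-0.035,0,0],"spin":0},
    {"xyz":[-0.035,0,0],"spin":0},
    {"xyz":[-0.035,0,0],"spin":0},
    {"xyz":[0,0,0],"spin":0},
    {"xyz":[0,0,0],"spin":0}
  ]
}}

```text
time: 21.6
tool_pos: [545.6, -32.2, 104.3]
tcp_rot: [-3.142, -0.0, 0.159]
contact_force: [-0.5, 0.5, 0.7]
grip_width: 0.5
finger_force: 0.0
```

```bash
python3 - <<'E'
from h import *
s=bot.capture('scene')
cv2.imwrite('pics/s4.png',cv2.resize(s[170:260,265:375],None,fx=6,fy=6,interpolation=cv2.INTER_CUBIC))
E
```

```text
(no output)
```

View pics/s4.png

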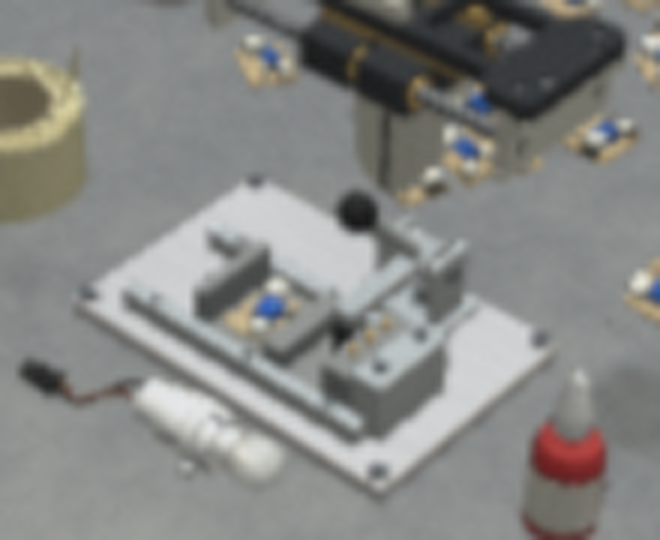

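The lever is down with its nose in the slot and the knob at (357,212). The fingers stand just behind it, and the carrier is still home.

Emit:
{"op": "jog_arm", "data": {
  "targets": [
    {"xyz":[-0.0125,0,0],"spin":0},
    {"xyz":[-0.0125,0,0],"spin":0},
    {"xyz":[-0.0125,0,0],"spin":0},
    {"xyz":[-0.0125,0,0],"spin":0},
    {"xyz":[-0.005,0,0],"spin":0},
    {"xyz":[-0.005,0,0],"spin":0},
    {"xyz":[-0.005,0,0],"spin":0},
    {"xyz":[0,0,0],"spin":0},
    {"xyz":[0,0,0],"spin":0},
    {"xyz":[0,0,0],"spin":0}
  ]
}}

```text
time: 22.9
tool_pos: [540.4, -33.0, 104.3]
tcp_rot: [-3.142, -0.0, 0.159]
contact_force: [-0.4, 0.4, 0.6]
grip_width: 0.2
finger_force: 0.0
```

Emit:
{"op": "jog_arm", "data": {
  "targets": [
    {"xyz":[-0.004,0,0],"spin":0},
    {"xyz":[-0.004,0,0],"spin":0},
    {"xyz":[-0.004,0,0],"spin":0},
    {"xyz":[-0.004,0,0],"spin":0},
    {"xyz":[0,0,0],"spin":0},
    {"xyz":[0,0,0],"spin":0},
    {"xyz":[0,0,0],"spin":0},
    {"xyz":[0,0,0],"spin":0},
    {"xyz":[0,0,0],"spin":0},
    {"xyz":[0,0,0],"spin":0}
  ]
}}

```text
time: 24.15
tool_pos: [539.1, -33.2, 104.3]
tcp_rot: [-3.142, -0.0, 0.159]
contact_force: [-0.0, 0.8, -0.1]
grip_width: 0.3
finger_force: 0.0
```

Emit:
{"op": "jog_arm", "data": {
  "targets": [
    {"xyz":[-0.004,0,0],"spin":0},
    {"xyz":[-0.004,0,0],"spin":0},
    {"xyz":[-0.004,0,0],"spin":0},
    {"xyz":[0,0,0],"spin":0},
    {"xyz":[0,0,0],"spin":0},
    {"xyz":[0,0,0],"spin":0},
    {"xyz":[0,0,0],"spin":0},
    {"xyz":[0,0,0],"spin":0},
    {"xyz":[0,0,0],"spin":0},
    {"xyz":[0,0,0],"spin":0}
  ]
}}

```text
time: 25.4
tool_pos: [538.2, -33.4, 104.3]
tcp_rot: [-3.142, -0.0, 0.159]
contact_force: [0.4, 0.3, -0.2]
grip_width: 0.5
finger_force: 0.2
```

Emit:
{"op": "jog_arm", "data": {
  "targets": [
    {"xyz":[-0.004,0,0],"spin":0},
    {"xyz":[-0.004,0,0],"spin":0},
    {"xyz":[0,0,0],"spin":0},
    {"xyz":[0,0,0],"spin":0},
    {"xyz":[0,0,0],"spin":0},
    {"xyz":[0,0,0],"spin":0},
    {"xyz":[0,0,0],"spin":0},
    {"xyz":[0,0,0],"spin":0},
    {"xyz":[0,0,0],"spin":0},
    {"xyz":[0,0,0],"spin":0}
  ]
}}

```text
time: 26.65
tool_pos: [537.6, -33.4, 104.4]
tcp_rot: [-3.142, -0.0, 0.159]
contact_force: [2.7, 0.5, 0.1]
grip_width: 0.4
finger_force: 1.1
```

Emit:
{"op": "jog_arm", "data": {
  "targets": [
    {"xyz":[-0.003,0,0],"spin":0},
    {"xyz":[-0.003,0,0],"spin":0},
    {"xyz":[0,0,0],"spin":0},
    {"xyz":[0,0,0],"spin":0},
    {"xyz":[0,0,0],"spin":0},
    {"xyz":[0,0,0],"spin":0},
    {"xyz":[0,0,0],"spin":0},
    {"xyz":[0,0,0],"spin":0},
    {"xyz":[0,0,0],"spin":0},
    {"xyz":[0,0,0],"spin":0}
  ]
}}

```text
time: 27.9
tool_pos: [537.2, -33.5, 104.4]
tcp_rot: [3.142, -0.0, 0.159]
contact_force: [4.5, 0.2, -1.0]
grip_width: 0.7
finger_force: 2.3
```

Emit:
{"op": "jog_arm", "data": {
  "targets": [
    {"xyz":[-0.003,0,0],"spin":0},
    {"xyz":[-0.003,0,0],"spin":0},
    {"xyz":[-0.004,0,0],"spin":0},
    {"xyz":[0,0,0],"spin":0},
    {"xyz":[0,0,0],"spin":0},
    {"xyz":[0,0,0],"spin":0},
    {"xyz":[0,0,0],"spin":0},
    {"xyz":[0,0,0],"spin":0},
    {"xyz":[0,0,0],"spin":0},
    {"xyz":[0,0,0],"spin":0}
  ]
}}

```text
time: 29.15
tool_pos: [537.0, -33.6, 104.5]
tcp_rot: [3.141, -0.002, 0.159]
contact_force: [7.6, 2.2, -1.5]
grip_width: 0.3
finger_force: 3.1
```

Emit:
{"op": "jog_arm", "data": {
  "targets": [
    {"xyz":[-0.002,0,0],"spin":0},
    {"xyz":[-0.002,0,0],"spin":0},
    {"xyz":[0,0,0],"spin":0},
    {"xyz":[0,0,0],"spin":0},
    {"xyz":[0,0,0],"spin":0},
    {"xyz":[0,0,0],"spin":0},
    {"xyz":[0,0,0],"spin":0},
    {"xyz":[0,0,0],"spin":0},
    {"xyz":[0,0,0],"spin":0},
    {"xyz":[0,0,0],"spin":0}
  ]
}}

```text
time: 30.4
tool_pos: [536.8, -33.6, 104.5]
tcp_rot: [3.141, -0.002, 0.159]
contact_force: [7.4, 1.1, -1.8]
grip_width: 0.3
finger_force: 3.4
```

Emit:
{"op": "jog_arm", "data": {
  "targets": [
    {"xyz":[-0.002,0,0],"spin":0},
    {"xyz":[-0.003,0,0],"spin":0},
    {"xyz":[0,0,0],"spin":0},
    {"xyz":[0,0,0],"spin":0},
    {"xyz":[0,0,0],"spin":0},
    {"xyz":[0,0,0],"spin":0},
    {"xyz":[0,0,0],"spin":0},
    {"xyz":[0,0,0],"spin":0},
    {"xyz":[0,0,0],"spin":0},
    {"xyz":[0,0,0],"spin":0}
  ]
}}

```text
time: 31.65
tool_pos: [536.7, -33.7, 104.6]
tcp_rot: [3.141, -0.003, 0.159]
contact_force: [8.3, 1.4, -1.9]
grip_width: 0.3
finger_force: 3.8
```

Emit:
{"op": "jog_arm", "data": {
  "targets": [
    {"xyz":[-0.003,0,0],"spin":0},
    {"xyz":[-0.003,0,0],"spin":0},
    {"xyz":[0,0,0],"spin":0},
    {"xyz":[0,0,0],"spin":0},
    {"xyz":[0,0,0],"spin":0},
    {"xyz":[0,0,0],"spin":0},
    {"xyz":[0,0,0],"spin":0},
    {"xyz":[0,0,0],"spin":0},
    {"xyz":[0,0,0],"spin":0},
    {"xyz":[0,0,0],"spin":0}
  ]
}}

```text
time: 32.9
tool_pos: [536.7, -33.7, 104.6]
tcp_rot: [3.141, -0.004, 0.159]
contact_force: [9.3, 2.0, -2.1]
grip_width: 0.5
finger_force: 4.3
```

Emit:
{"op": "jog_arm", "data": {
  "targets": [
    {"xyz":[-0.002,0,0],"spin":0},
    {"xyz":[0,0,0],"spin":0},
    {"xyz":[0,0,0],"spin":0},
    {"xyz":[0,0,0],"spin":0},
    {"xyz":[0,0,0],"spin":0},
    {"xyz":[0,0,0],"spin":0},
    {"xyz":[0,0,0],"spin":0},
    {"xyz":[0,0,0],"spin":0},
    {"xyz":[0,0,0],"spin":0},
    {"xyz":[0,0,0],"spin":0}
  ]
}}

```text
time: 34.15
tool_pos: [536.6, -33.7, 104.6]
tcp_rot: [3.141, -0.004, 0.159]
contact_force: [9.6, 1.9, -3.4]
grip_width: 0.4
finger_force: 4.4
```

Emit:
{"op": "jog_arm", "data": {
  "targets": [
    {"xyz":[0.01,0,0],"spin":0},
    {"xyz":[0.04,0,0],"spin":0},
    {"xyz":[0.1,0,0],"spin":0},
    {"xyz":[0.15,0,0],"spin":0},
    {"xyz":[0.15,0,-0.1],"spin":0},
    {"xyz":[0.1,0,-0.4],"spin":0},
    {"xyz":[0,0,-0.4],"spin":0},
    {"xyz":[0,0,-0.2],"spin":0},
    {"xyz":[0,0,0],"spin":0},
    {"xyz":[0,0,0],"spin":0}
  ]
}}

```text
time: 35.4
tool_pos: [577.6, -26.8, 190.9]
tcp_rot: [-3.141, 0.002, 0.159]
contact_force: [1.1, -0.6, -0.1]
grip_width: 0.3
finger_force: 0.0
```

```bash
python3 - <<'E'
from h import *
s=bot.capture('scene')
cv2.imwrite('pics/s5.png',cv2.resize(s[170:260,265:375],None,fx=6,fy=6,interpolation=cv2.INTER_CUBIC))
E
```

```text
(no output)
```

View pics/s5.png

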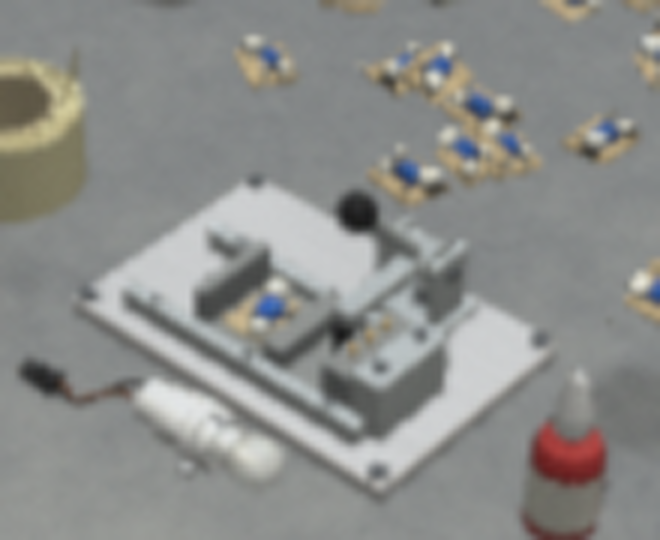

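The lever is shut (knob at (357,212)), the carrier bears on the stop, the bystanders have not moved, and the robot is clear.

```bash
python3 -c "
from plant import bot
print(bot.close_job())"
```

```text
the job is handed in; nothing more can be done
None
```

The job is handed in at about 35 s: the carrier was bedded against the stop at about 8 N, the lever is shut with its nose in the slot after a push of about 10 N on the knob, the highest force reading was just over 10 N, and the robot is clear with the bystanders untouched.

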